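Push a used dish through the sprung flap of the return box

ROBOT

A 7-joint arm with a two-finger parallel gripper is mounted at the origin on the work surface. World frame = base frame: x ahead of the robot, y to its left, z up, the work surface at z = 0. Lengths are in m, angles in rad, forces in N, time in s.
With the tool pointing down it reaches from about 0.425 to 0.925 m from the base axis. Payload 6.8 kg.
Tool frame: the origin (TCP) lies between the finger pads; the fingertips stand finger_overhang ahead of it and the grasp point (between the pads) lies 6 mm ahead of it (finger_overhang is the distance from the TCP to the fingertips, in m); z points along the fingers, y is the line along which they close (so a half turn about z gives the same grasp; the last joint's range is limited). The gripper opens to 85 mm and grips with 20 to 120 N. Pads are 22 mm wide; open, the fingers measure 114 mm over their backs; the gripper's body (76 mm by 85 mm) begins 54 mm behind the grasp point. The pads swing forward as they close: fully open they stand 13 mm farther back than shut.
Start: joints at [1.239, 0.477, 0.022, 1.555, -0.011, 1.109, -0.083], TCP at [0.15, -0.658, 0.256] pointing down, gripper open.
Joint ranges: [-2.96, 2.96], [-0.34, 2.1], [-1.41, 1.46], [0.24, 2.44], [-1.37, 4.51], [0.17, 1.92], [-2.96, 2.96]. Speed limits (rad/s): [2.39, 2.39, 3.14, 3.14, 3.14, 3.14, 3.14].

INTERFACE

Orientations are given as a unit quaternion [w, x, y, z].
In Python, from station import * gives the robot as it stands.
- The arm moves only by the tool drive_tool, never from a script. Its argument "increments" is a list of rows, each an object of numbers: "claw": the finger opening in m, from 0 to 0.0854; "dx", "dy", "dz": the shift along the tool's x, y, z in m; "wx", "wy", "wz": the turn, a rotation vector about the tool's x, y, z in degrees. A call has 1 to 20 rows; each row shifts and turns the commanded pose from where the row before left it, along the tool's axes as they then stand; what a row does not reach is not made up. A row lasts 1/8 s, in which the tool goes at most 62.5 mm and 10.7 degrees, less where a joint would pass 70% of its speed; a pose out of reach is approached as far as the arm can. A call with a gripper value outside its range is refused whole. The fingers move at their own pace and stop on an object; "newtons" is the grip in N (left out, the last holds). Time passes only in rows, so rows that do not move let the fingers close. It gives the time, the measured TCP pose, the force, the opening and the grip force at its end, in the units of the state.
- get_obs(): the state, without advancing time (a new reading comes with each control period).
- read_camera(name): name is "scene" or "side" or "wrist"; returns (picture, depth): 480x640x3 uint8, red, green, blue; 480x640 float32, m along the optical axis (not along the pixel's ray), 0 where there is no reading.
- calibration(name): a dict with "intrinsics" (3x3 intrinsics, pixels), "R" (3x3) and "t" (3): a world point X has camera coordinates R X + t; the wrist camera has in their place "mount" (4x4, takes a point from camera to tool coordinates, whose origin is the TCP and whose axes are the flange's). Camera axes: x right, y down, z forward; pixel columns grow to the right and rows downward; lengths in m; the calibration is good to about 2 mm. A picture is of the moment at which its call begins: read the wrist's pose just before it. calibration takes no time and is no camera call.
- hand_in(): hands the job in; it is judged then, once.
The state is a dict: "t": time; "q": joint angles; "joint_vel": joint speeds; "joint_torque": joint torques, N m; "eef_pos": TCP position; "tool_rot": TCP orientation; "contact_force": force on the tool from outside, world axes, zero at the start; "torque": the same for the moment, N m; "gripper_width": opening from 0.0 (shut) to 1.0 (fully open); "grasp_force": force on a finger pad.
Only numpy, scipy, OpenCV 4.12 (cv2) and the standard library are available. Lean on these libraries where they do the work, as an engineer would, in place of code of your own. Each camera call takes 0.05 s, during which the arm holds its last target. There are 200 camera calls.

TASK

Push the yellow sprung flap of the red return box down with one finger and hold it open while your other finger pushes the small oval steel dish off the ledge and through the opening; keep the flap held until the dish has dropped inside, then draw the fingers out so that the flap shuts by itself. Only push the dish, gently: do not grip or lift it, and do not slide it onto the flap while the flap is shut. Leave everything else on the counter where it is.

Things in the scene. Friction and masses are not known exactly. Their poses are not given: they have to be found in the camera images.
- return_box: Red steel return box fixed to the counter, hollow, 274 mm long (its x), 126 wide (y), 135 high to the ledge and flap; walls and floor 5 mm. Origin on the counter below the line where the ledge ends and the mouth begins, midway across; x points from ledge to flap (the pushing direction), z up. It spans x -140 to +134 mm. The mouth is clear to the floor, 130 mm down
- ledge_end (a point): Midpoint of the ledge's end, at its top (135 mm up); axes as the box's. The ledge (x -135 to 0) is two dark steel rails 6 mm thick with an open slot 48 mm wide (y -24 to +24) between them all along: a finger can stand in the slot, tip below the rails, and travel along it into the mouth. Cheeks 14 mm high (inner faces y -58 and +58) guide the dish
- flap_hinge (a point): Middle of the flap's hinge line, at the far end of the mouth: 128 mm along x from the end of the ledge, 1 mm below the rails' top; the hinge line runs along the box's y
- flap (a joint): Flap angle in rad: 0 shut (level, flush with the ledge, covering the mouth), growing as its free edge next to the ledge goes down into the box, to 1.3. A spring shuts it: about 0.18 N m to start, 0.29 N m at 0.9 rad, so 2 to 8 N of fingertip push; the dish's weight alone does not open it
- flap_edge (a point): Middle of the flap's free edge (black stripe), next to the ledge's end when shut. The flap is a flat yellow smooth plate 122 mm long (box x 3 to 125 mm), 112 wide, 3 thick. Pushed down 35 mm at 85 mm from the hinge it opens about 0.39 rad, and more as the finger moves towards the hinge at that depth
- dish: The used dish: oval polished steel (slides easily), 100 mm across (its y, across the ledge and slot), 50 mm along the ledge (its x), long sides straight, ends round, 16 mm high, about 60 g. Origin at the centre of its underside, z up. It starts on the ledge, front edge 3 to 30 mm short of the ledge's end. Pushed past the end with the flap held down, it tips over and falls into the box
- pepper_jar: Bystander: jar with a steel cap and terracotta label, 44 mm wide, 85 mm high, beside the box; origin at the centre of its underside
- sauce_cup: Bystander: small steel bowl, 66 mm wide, 40 mm high, beside the box; origin at the centre of its underside
- salt_jar: Bystander: jar with a red cap, 44 mm wide, 85 mm high, beside the box; origin at the centre of its underside
- spare_dish: Bystander: a second dish like the one to push in, lying on the counter beside the box; leave it; origin at the centre of its underside
- tea_glass: Bystander: glass, 60 mm wide, 75 mm high, to the robot's right; origin at the centre of its underside
- spatula: Bystander: spatula lying on the counter to the robot's left; origin at its underside
Not all that is in view belongs to the job. Leave any purple look-alike of the dish alone.

How it is judged:
On the way, in this order (a step that is already met when the one before it is completed fails the run):
1. a finger holds the flap open while the dish still lies on the ledge (value of joint flap above 0.25 rad and contact force between the fingers and flap above 0.2 N and x of dish in the frame of ledge_end below -0.01 m and z of dish in the frame of ledge_end above -0.01 m), for 0.1 s.
2. the dish has dropped into the box while a finger still holds the flap open (value of joint flap above 0.25 rad and contact force between the fingers and flap above 0.2 N and z of dish in the frame of ledge_end between -0.14 and -0.05 m and x of dish in the frame of ledge_end between -0.135 and 0.13 m and y of dish in the frame of ledge_end between -0.06 and 0.06 m), for 0.1 s.
At the end, for the whole second after the job is handed in: The dish lies at rest inside the box, its origin at least 50 mm below the ledge's level and within the walls, and the flap has shut itself to within 0.08 rad (z of dish in the frame of ledge_end between -0.14 and -0.05 m and x of dish in the frame of ledge_end between -0.135 and 0.13 m and y of dish in the frame of ledge_end between -0.06 and 0.06 m and value of joint flap below 0.08 rad and linear speed of dish below 0.03 m/s); the robot touches nothing.
It fails at once if the dish is lifted more than 20 mm above the ledge (z of dish in the frame of ledge_end above 0.02 m).
It fails at once if the dish is gripped or pushed with more than 15 N (contact force between the fingers and dish above 15 N).
It fails at once if the dish is slid onto the flap while the flap is not held open (dish's centre within 8 mm of the ledge's end or beyond, flap under 0.2 rad) (x of dish in the frame of ledge_end above -0.008 m and z of dish in the frame of ledge_end above -0.03 m and value of joint flap below 0.2 rad).
It fails at once if a bystander is moved more than 25 mm (distance of any of pepper_jar, sauce_cup, salt_jar, spare_dish, tea_glass, spatula from where it was at the start of the episode above 0.025 m).
It also fails if it takes over 35 s, if anything falls off the work surface, if the arm or the gripper's body presses on something with over 40 N, if the wrist force passes 120 N, or if a joint passes its speed limit or range.

## Working session

There is one attempt and no reset: what is moved stays moved. The work goes in short steps, Python scripts to look and compute and a tool call to move; the robot and the scene stay as the last step left them, time stands still between calls to the robot, and variables do not carry over. Pictures are saved under pics/ and viewed, at most 10 in all, crops included, and the job is handed in when it is done.

Besides the shell and the picture viewer there is one more tool, called after "Emit:" as a command line: name --argument value ..., lists and objects as JSON in quotes. drive_tool: Moves the arm, as the interface text tells. Its arguments: {"type":"object","properties":{"increments":{"type":"array","items":{"type":"object","properties":{"claw":{"type":"number"},"dx":{"type":"number"},"dy":{"type":"number"},"dz":{"type":"number"},"wx":{"type":"number"},"wy":{"type":"number"},"wz":{"type":"number"}}}},"newtons":{"type":"number"}},"required":["increments"]}

```bash
mkdir -p pics; ls
python3 - <<'E'
from station import *
import cv2,numpy as np
o=get_obs();print({k:np.round(v,3).tolist() for k,v in o.items()})
for n in("scene","side"):
    p,d=read_camera(n);cv2.imwrite(f"pics/{n}0.png",p[:,:,::-1]);np.save(f"pics/{n}0d.npy",d);np.save(f"pics/{n}0p.npy",p)
    c=calibration(n);print(n,c)
print(calibration("wrist"))
try: print(finger_overhang)
except Exception as e: print(e)
E
```

```text
pics
{'t': 0.0, 'q': [1.239, 0.478, 0.022, 1.556, -0.011, 1.109, -0.083], 'joint_vel': [-0.001, 0.001, -0.0, 0.0, 0.0, 0.0, -0.0], 'joint_torque': [0.001, -59.646, 1.609, -28.119, 0.013, 0.009, 0.0], 'eef_pos': [0.15, -0.658, 0.255], 'tool_rot': [-0.001, 0.994, 0.112, -0.0], 'contact_force': [0.046, -0.57, 0.259], 'torque': [-0.008, 0.001, 0.026], 'grasp_force': 0.0, 'gripper_width': 0.997}
scene {'intrinsics': array([[451.91145835,   0.        , 316.03420811],
       [  0.        , 451.91145835, 240.72329003],
       [  0.        ,   0.        ,   1.        ]]), 'R': array([[ 0.07311351,  0.99724953, -0.01215678],
       [ 0.8110482 , -0.06654691, -0.58118183],
       [-0.5803923 ,  0.03263251, -0.81368292]]), 't': array([-0.03279672, -0.3725247 ,  1.4777917 ])}
side {'intrinsics': array([[513.2098182 ,   0.        , 321.24330068],
       [  0.        , 513.2098182 , 233.75003084],
       [  0.        ,   0.        ,   1.        ]]), 'R': array([[-0.99899411, -0.0390828 , -0.02198404],
       [-0.00523446,  0.58854771, -0.80844554],
       [ 0.04453497, -0.80751726, -0.58816028]]), 't': array([0.5202734 , 0.09060039, 1.26470872])}
{'intrinsics': array([[389.90096357,   0.        , 319.50347787],
       [  0.        , 389.90096357, 239.69885408],
       [  0.        ,   0.        ,   1.        ]]), 'mount': array([[ 6.99408239e-04, -9.61372797e-01, -2.75248718e-01,
         6.89678093e-02],
       [ 9.99999562e-01,  8.43618136e-04, -4.05537200e-04,
        -5.39835141e-06],
       [ 6.22077243e-04, -2.75248314e-01,  9.61372965e-01,
        -1.18400451e-01],
       [ 0.00000000e+00,  0.00000000e+00,  0.00000000e+00,
         1.00000000e+00]])}
0.025
```

View pics/scene0.png

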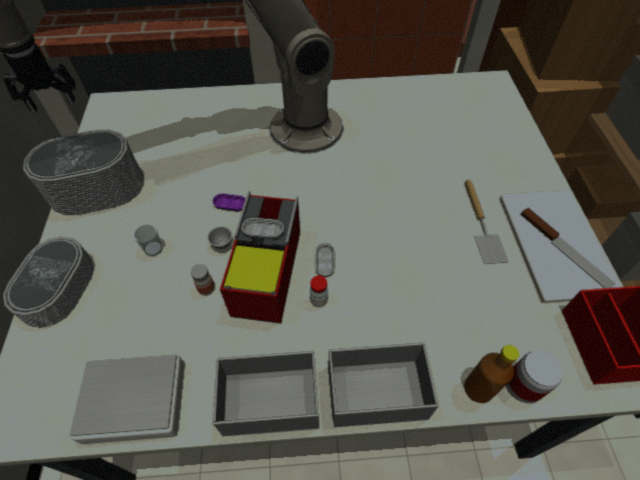

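View pics/side0.png

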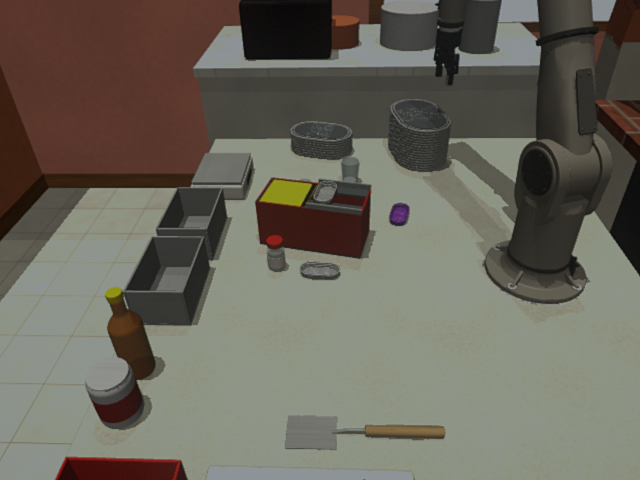

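The scene view shows the flap (yellow, around 257,268), the dish on the ledge (263,228) and a purple look-alike at (228,202). I'll measure the box and dish.

```bash
cat > h.py <<'E'
import numpy as np,cv2
from station import *
def cloud(n,d):
    c=calibration(n);K=c["intrinsics"];v,u=np.mgrid[:480,:640]
    P=np.stack([(u-K[0,2])/K[0,0]*d,(v-K[1,2])/K[1,1]*d,d],-1)
    return (P-c["t"])@c["R"]
def proj(n,X):
    c=calibration(n);q=(c["R"]@np.asarray(X).T).T+c["t"];p=q@c["intrinsics"].T
    return p[:,:2]/p[:,2:]
E
python3 - <<'E'
from h import *
for n in("scene","side"):
    p=np.load(f"pics/{n}0p.npy").astype(int);X=cloud(n,np.load(f"pics/{n}0d.npy"))
    y=(p[...,0]>120)&(p[...,1]>120)&(p[...,2]<60)&(abs(X[...,2]-.135)<.02)&(X[...,0]<.8)&(X[...,0]>.3)
    Y=X[y];r=cv2.minAreaRect((Y[:,:2]*1000).astype(np.float32));print(n,y.sum(),r,np.median(Y[:,2]),cv2.boxPoints(r).round(1).tolist())
    np.save(f"pics/{n}X.npy",X)
X=np.load("pics/sceneX.npy")
m=(abs(X[...,2]-.148)<.012)&(X[...,0]>.3)&(X[...,0]<.75)&(X[...,1]>-.3)&(X[...,1]<.1)
P=X[m];print(P.min(0),P.max(0),len(P))
p=np.load("pics/scene0p.npy");c=cv2.resize(p[180:330,190:350],None,fx=5,fy=4,interpolation=cv2.INTER_CUBIC)[:,:,::-1]
cv2.imwrite("pics/crop.png",cv2.resize(p[180:330,190:350],None,fx=4,fy=4,interpolation=cv2.INTER_CUBIC)[:,:,::-1])
E
```

```text
scene 1931 ((617.3224487304688, -149.23593139648438), (108.50552368164062, 106.91464233398438), 77.24959564208984) 0.13283030239554686 [[553.2000122070312, -190.39999389648438], [657.5, -213.89999389648438], [681.4000244140625, -108.0999984741211], [577.2000122070312, -84.5]]
side 899 ((614.3745727539062, -148.86587524414062), (118.29203033447266, 108.8890609741211), 78.59527587890625) 0.13496719241244975 [[549.2999877929688, -196.10000610351562], [656.0, -217.60000610351562], [679.4000244140625, -101.69999694824219], [572.7000122070312, -80.0999984741211]]
[ 0.39752455 -0.22190698  0.13600932] [ 0.68962089 -0.04095157  0.15396026] 1132
```

View pics/crop.png

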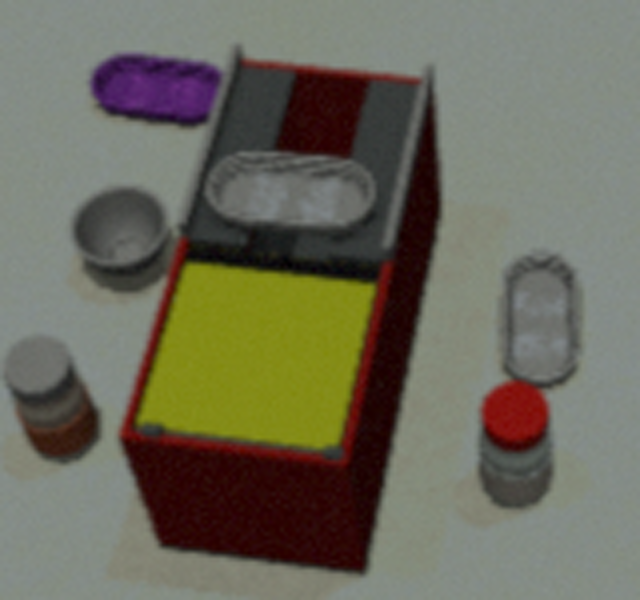

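```bash
cat > fit.py <<'E'
from h import *
from scipy.optimize import least_squares
def B2W(q,P):
    P=np.asarray(P,float);c,s=np.cos(q[2]),np.sin(q[2])
    return np.c_[q[0]+c*P[:,0]-s*P[:,1],q[1]+s*P[:,0]+c*P[:,1],P[:,2]]
M=np.array([[134,-63,135],[134,63,135],[-140,63,135],[134,63,0]])/1e3
px=np.array([[123,437],[347,462],[425,80],[365,571]])/4+[190,180]-.4
f=lambda q:(proj("scene",B2W(q,M))-px).ravel()
r=least_squares(f,[.555,-.135,-.21]);print(r.x,np.degrees(r.x[2]),f(r.x).round(1))
q=r.x
# depth-based check
for n in("scene","side"):
    X=np.load(f"pics/{n}X.npy").reshape(-1,3);p=np.load(f"pics/{n}0p.npy").reshape(-1,3)
    d=X[:,:2]-q[:2];c,s=np.cos(q[2]),np.sin(q[2]);b=np.c_[d[:,0]*c+d[:,1]*s,-d[:,0]*s+d[:,1]*c]*1e3
    top=(X[:,2]>.125)&(X[:,2]<.16)&(abs(b[:,0])<170)&(abs(b[:,1])<90)
    print(n,"top pct",np.percentile(b[top],[.5,2,98,99.5],axis=0).round(1).tolist())
    y=top&(p[:,0]>120)&(p[:,1]>120)&(p[:,2]<60);print(" yellow",np.percentile(b[y],[1,50,99],axis=0).round(1).tolist(),"z",np.median(X[y,2]))
    D=top&(X[:,2]>.1395)&(abs(b[:,1])<54)&(b[:,0]>-120)&(b[:,0]<10)&(p.min(1)>70)
    print(" dish",D.sum(),np.percentile(b[D],[1,5,50,95,99],axis=0).round(1).tolist(),cv2.minAreaRect(b[D].astype(np.float32)))
    img=np.load(f"pics/{n}0p.npy")[:,:,::-1].copy();img=cv2.resize(img,None,fx=4,fy=4,interpolation=cv2.INTER_CUBIC)
    for L in ([[-140,-63,135],[134,-63,135],[134,63,135],[-140,63,135]],[[3,-56,135],[125,-56,135],[125,56,135],[3,56,135]],[[-135,-24,135],[0,-24,135],[0,24,135],[-135,24,135]]):
        z=proj(n,B2W(q,np.array(L)/1e3));cv2.polylines(img,[np.int32((z+.4)*4)],True,(0,255,0),1)
    cv2.imwrite(f"pics/ov_{n}.png",img[720:1320,760:1400] if n=="scene" else img[660:1060,980:1540])
np.save("pics/box.npy",q)
E
python3 fit.py; python3 -c "
import cv2,numpy as np
a=cv2.imread('pics/ov_scene.png')[:500,60:460];b=cv2.imread('pics/ov_side.png')[:400];o=np.zeros((500,800,3),np.uint8);o[:,:400]=a;b=cv2.resize(b,(400,286));o[:286,400:]=b;cv2.imwrite('pics/ov.png',o)"
```

```text
[ 0.54742231 -0.13531619 -0.20028174] -11.475298652533656 [-1.2  0.2  0.4  0.2  0.4 -1.2  0.6  0.4]
scene top pct [[-139.0, -60.9], [-135.5, -58.3], [132.8, 65.9], [134.4, 67.7]]
 yellow [[19.4, -52.4], [73.1, 1.1], [122.5, 53.4]] z 0.13283030239554686
 dish 272 [[-57.7, -47.1], [-56.3, -44.8], [-47.8, -3.2], [-8.7, 44.5], [-6.8, 48.6]] ((-32.68464660644531, 0.06396484375), (52.85149383544922, 98.5389633178711), 0.7810974717140198)
side top pct [[-141.8, -63.1], [-139.7, -60.5], [126.1, 67.5], [130.3, 68.9]]
 yellow [[16.7, -53.0], [67.7, 3.5], [120.5, 55.0]] z 0.13496719241244975
 dish 197 [[-103.0, -52.8], [-59.6, -47.8], [-33.5, -10.6], [-12.1, 45.4], [-10.9, 49.3]] ((-46.50737380981445, -19.363967895507812), (135.90066528320312, 81.16849517822266), 55.81510925292969)
```

View pics/ov.png

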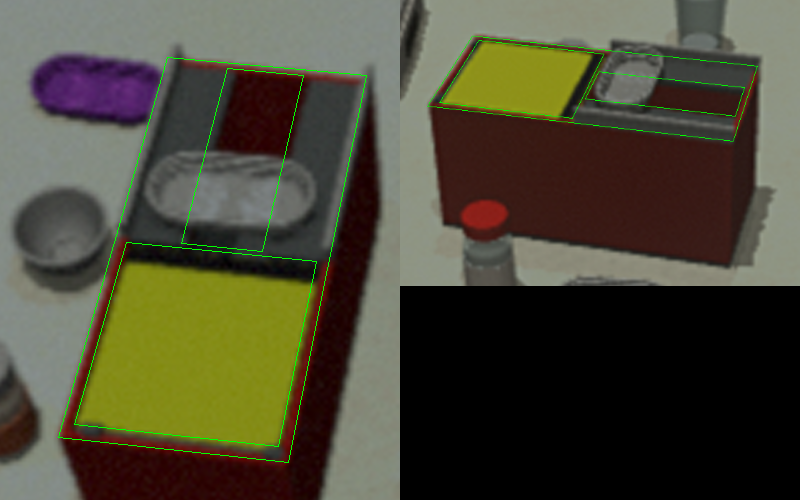

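The overlay fits the box to about 2 mm: ledge end at (0.5465, -0.1335), yaw -11.5°. The dish's centre is about 33 mm short of the ledge end. I'll turn the tool y along the box x, then travel above it.

Emit:
drive_tool --increments '[{"wz":-9.4,"dz":-0.006,"claw":0.0854},{"wz":-9.4,"dz":-0.006},{"wz":-9.4,"dz":-0.006},{"wz":-9.4,"dz":-0.006},{"wz":-9.4,"dz":-0.006},{"wz":-9.4,"dz":-0.006},{"wz":-9.2,"dz":-0.004}]'

```text
schema error: expected keys claw, dx, dy, dz, wx, wy, wz
```

Emit:
drive_tool --increments '[{"dx":0.0424,"dy":0.0187},{"dx":0.0424,"dy":0.0187},{"dx":0.0424,"dy":0.0187},{"dx":0.0424,"dy":0.0187},{"dx":0.0424,"dy":0.0187},{"dx":0.0424,"dy":0.0187},{"dx":0.0424,"dy":0.0187},{"dx":0.0424,"dy":0.0187},{"dx":0.0424,"dy":0.0187},{"dx":0.0424,"dy":0.0187},{"dx":0.0424,"dy":0.0187},{"dx":0.0424,"dy":0.0187},{"dx":0.0424,"dy":0.0187},{"dx":0.0424,"dy":0.0187},{},{}]'

```text
schema error: expected keys claw, dx, dy, dz, wx, wy, wz
```

```bash
cat > st.py <<'E'
from h import *
from scipy.spatial.transform import Rotation as R
q=np.array([.5465,-.1335,np.radians(-11.5)])
def st():
    o=get_obs();w=o["tool_rot"];T=R.from_quat([w[1],w[2],w[3],w[0]]).as_matrix()
    d=o["eef_pos"][:2]-q[:2];c,s=np.cos(q[2]),np.sin(q[2])
    print("t",o["t"],"box mm",np.round(1e3*np.array([d[0]*c+d[1]*s,-d[0]*s+d[1]*c,o["eef_pos"][2]-.135]),1),"F",np.round(o["contact_force"],2),"yaw_y",np.degrees(np.arctan2(T[1,1],T[0,1])).round(2),"z",T[:,2].round(3))
    return o,T
def pic(n,f,ov=False):
    p,d=read_camera(n);cv2.imwrite(f"pics/{f}.png",p[:,:,::-1]);return p,d
E
python3 - <<'E'
from st import *
o,T=st();p,d=pic("wrist","w1")
c=calibration("wrist");K=c["intrinsics"];v,u=np.mgrid[:480,:640]
P=np.stack([(u-K[0,2])/K[0,0]*d,(v-K[1,2])/K[1,1]*d,d],-1)@c["mount"][:3,:3].T+c["mount"][:3,3]
W=P@T.T+o["eef_pos"]
e=W[...,:2]-q[:2];cc,s=np.cos(q[2]),np.sin(q[2]);b=np.stack([e[...,0]*cc+e[...,1]*s,-e[...,0]*s+e[...,1]*cc],-1)*1e3
z=W[...,2]
pp=p.astype(int);y=(pp[...,0]>100)&(pp[...,1]>100)&(pp[...,2]<60)&(d>0)
print("yel",np.percentile(b[y],[1,50,99],axis=0).round(1).tolist(),np.median(z[y]))
D=(z>.141)&(z<.156)&(abs(b[...,1])<53)&(b[...,0]>-120)&(b[...,0]<20)&(d>0)
print("dish",D.sum(),np.percentile(b[D],[1,5,50,95,99],axis=0).round(1).tolist())
t=(P[...,2]>-.03)&(P[...,2]<.04)&(d>0)
print("fingers",np.percentile(P[t],[1,50,99],axis=0).round(4).tolist() if t.any() else 0, np.sort(P[t][:,2])[-20:] if t.any() else 0)
E
```

```text
t 0.1 box mm [-284.4 -592.8  120.4] F [ 0.15 -0.45  0.08] yaw_y -77.18 z [-0.001  0.002 -1.   ]Traceback (most recent call last):
  File "<stdin>", line 9, in <module>
    return _quantile_unchecked(
        a, q, axis, out, overwrite_input, method, keepdims, weights)
    return _ureduce(a,
                    func=_quantile_ureduce_func,
    ...<5 lines>...
                    overwrite_input=overwrite_input,
                    method=method)
    r = func(a, **kwargs)
    result = _quantile(arr,
                       quantiles=q,
    ...<2 lines>...
                       out=out,
                       weights=wgt)
    slices_having_nans = np.isnan(arr[-1, ...])
                                  ~~~^^^^^^^^^
IndexError: index -1 is out of bounds for axis 0 with size 0
```

View pics/w1.png

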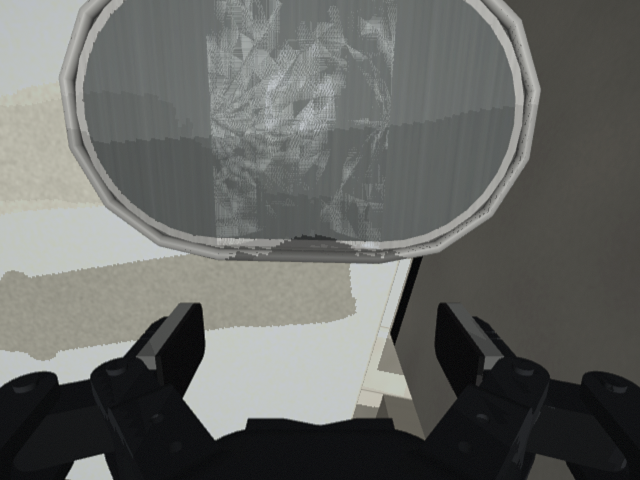

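The moves were refused because every key is required. The wrist view shows a basket just ahead of the fingers, so I'll raise before travelling.

Emit:
drive_tool --increments '[{"claw":0.0854,"dx":0,"dy":0,"dz":-0.03,"wx":0,"wy":0,"wz":0},{"claw":0.0854,"dx":0,"dy":0,"dz":-0.03,"wx":0,"wy":0,"wz":0},{"claw":0.0854,"dx":0,"dy":0,"dz":-0.02,"wx":0,"wy":0,"wz":-9.4},{"claw":0.0854,"dx":0,"dy":0,"dz":0,"wx":0,"wy":0,"wz":-9.4},{"claw":0.0854,"dx":0,"dy":0,"dz":0,"wx":0,"wy":0,"wz":-9.4},{"claw":0.0854,"dx":0,"dy":0,"dz":0,"wx":0,"wy":0,"wz":-9.4},{"claw":0.0854,"dx":0,"dy":0,"dz":0,"wx":0,"wy":0,"wz":-9.4},{"claw":0.0854,"dx":0,"dy":0,"dz":0,"wx":0,"wy":0,"wz":-9.4},{"claw":0.0854,"dx":0,"dy":0,"dz":0,"wx":0,"wy":0,"wz":-9.2},{"claw":0.0854,"dx":0,"dy":0,"dz":0,"wx":0,"wy":0,"wz":0}]'

```text
t: 1.4
eef_pos: [0.1496, -0.658, 0.3359]
tool_rot: [-0.0, 0.775, 0.632, 0.0]
contact_force: [-0.3, 0.1, -0.9]
gripper_width: 1.0
grasp_force: 0.0
```

Emit:
drive_tool --increments '[{"claw":0.0854,"dx":0.0424,"dy":0.0187,"dz":0,"wx":0,"wy":0,"wz":0},{"claw":0.0854,"dx":0.0424,"dy":0.0187,"dz":0,"wx":0,"wy":0,"wz":0},{"claw":0.0854,"dx":0.0424,"dy":0.0187,"dz":0,"wx":0,"wy":0,"wz":0},{"claw":0.0854,"dx":0.0424,"dy":0.0187,"dz":0,"wx":0,"wy":0,"wz":0},{"claw":0.0854,"dx":0.0424,"dy":0.0187,"dz":0,"wx":0,"wy":0,"wz":0},{"claw":0.0854,"dx":0.0424,"dy":0.0187,"dz":0,"wx":0,"wy":0,"wz":0},{"claw":0.0854,"dx":0.0424,"dy":0.0187,"dz":0,"wx":0,"wy":0,"wz":0},{"claw":0.0854,"dx":0.0424,"dy":0.0187,"dz":0,"wx":0,"wy":0,"wz":0},{"claw":0.0854,"dx":0.0424,"dy":0.0187,"dz":0,"wx":0,"wy":0,"wz":0},{"claw":0.0854,"dx":0.0424,"dy":0.0187,"dz":0,"wx":0,"wy":0,"wz":0},{"claw":0.0854,"dx":0.0424,"dy":0.0187,"dz":0,"wx":0,"wy":0,"wz":0},{"claw":0.0854,"dx":0.0424,"dy":0.0187,"dz":0,"wx":0,"wy":0,"wz":0},{"claw":0.0854,"dx":0.0424,"dy":0.0187,"dz":0,"wx":0,"wy":0,"wz":0},{"claw":0.0854,"dx":0.0424,"dy":0.0187,"dz":0,"wx":0,"wy":0,"wz":0},{"claw":0.0854,"dx":0,"dy":0,"dz":0,"wx":0,"wy":0,"wz":0},{"claw":0.0854,"dx":0,"dy":0,"dz":0,"wx":0,"wy":0,"wz":0}]'

```text
t: 3.4
eef_pos: [0.5251, -0.1297, 0.336]
tool_rot: [-0.0, 0.776, 0.631, -0.0]
contact_force: [0.6, -0.8, -0.4]
gripper_width: 1.001
grasp_force: 0.0
```

```bash
cat > m.py <<'E'
from st import *
import sys
o,T=st();p,d=pic("wrist",sys.argv[1])
c=calibration("wrist");K=c["intrinsics"];v,u=np.mgrid[:480,:640]
P=np.stack([(u-K[0,2])/K[0,0]*d,(v-K[1,2])/K[1,1]*d,d],-1)@c["mount"][:3,:3].T+c["mount"][:3,3]
W=P@T.T+o["eef_pos"]
e=W[...,:2]-q[:2];cc,s=np.cos(q[2]),np.sin(q[2]);b=np.stack([e[...,0]*cc+e[...,1]*s,-e[...,0]*s+e[...,1]*cc],-1)*1e3
z=W[...,2];pc=lambda a:np.percentile(a,[1,5,50,95,99],axis=0).round(1).tolist() if len(a) else None
pp=p.astype(int);y=(pp[...,0]>100)&(pp[...,1]>100)&(pp[...,2]<60)&(d>0)
print("yel",pc(b[y]),"z",pc(z[y]*1e3))
D=(z>.141)&(z<.156)&(abs(b[...,1])<53)&(b[...,0]>-120)&(b[...,0]<20)&(d>0)
print("dish",D.sum(),pc(b[D]))
t=(P[...,2]>-.03)&(P[...,2]<.06)&(d>0)&(d<.2)
print("fingers",pc(P[t]*1e3),np.sort(P[t][:,2])[-10:].round(4))
E
python3 m.py w2
```

```text
t 3.4 box mm [-21.7  -0.6 201. ] F [ 0.56 -0.81 -0.39] yaw_y -11.71 z [-0.001 -0.    -1.   ]
yel [[3.4, -60.2], [3.6, -57.4], [18.3, -4.4], [125.6, 55.0], [126.2, 55.1]] z [128.3, 132.9, 134.6, 135.8, 136.3]
dish 2483 [[-57.2, -49.7], [-56.0, -47.5], [-33.8, -3.3], [-8.2, 43.8], [-7.1, 46.4]]
fingers [[-10.5, -56.2, -29.0], [-8.1, -53.3, -26.8], [6.8, -42.7, -12.1], [11.2, 51.8, 6.6], [11.7, 54.7, 9.9]] [0.0112 0.0112 0.0112 0.0113 0.0113 0.0113 0.0114 0.0115 0.0115 0.0119]
```

View pics/w2.png

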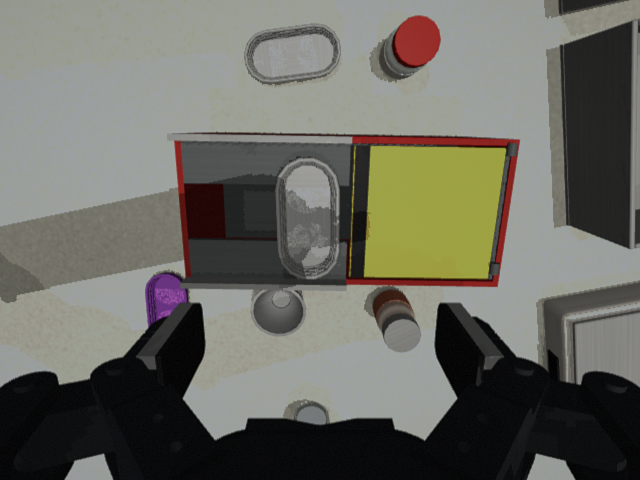

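The wrist view and numbers confirm the pose: flap from box x 3 to 126, dish from -57 to -8, y about 0. The open fingertips are about 12 mm ahead of the TCP. Next I'll descend astride the dish, with the rear finger in the slot and the front finger on the flap.

Emit:
drive_tool --increments '[{"claw":0.0854,"dx":0,"dy":-0.001,"dz":0.04,"wx":0,"wy":0,"wz":0},{"claw":0.0854,"dx":0,"dy":0,"dz":0.04,"wx":0,"wy":0,"wz":0},{"claw":0.0854,"dx":0,"dy":0,"dz":0.04,"wx":0,"wy":0,"wz":0},{"claw":0.0854,"dx":0,"dy":0,"dz":0.03,"wx":0,"wy":0,"wz":0},{"claw":0.0854,"dx":0,"dy":0,"dz":0.02,"wx":0,"wy":0,"wz":0},{"claw":0.0854,"dx":0,"dy":0,"dz":0.01,"wx":0,"wy":0,"wz":0},{"claw":0.0854,"dx":0,"dy":0,"dz":0.005,"wx":0,"wy":0,"wz":0},{"claw":0.0854,"dx":0,"dy":0,"dz":0.005,"wx":0,"wy":0,"wz":0},{"claw":0.0854,"dx":0,"dy":0,"dz":0.005,"wx":0,"wy":0,"wz":0},{"claw":0.0854,"dx":0,"dy":0,"dz":0,"wx":0,"wy":0,"wz":0}]'

```text
t: 4.7
eef_pos: [0.5247, -0.1292, 0.1415]
tool_rot: [0.0, 0.775, 0.632, 0.0]
contact_force: [-0.4, -0.7, 1.2]
gripper_width: 1.0
grasp_force: 0.8
```

```bash
python3 m.py w3
```

```text
t 4.7 box mm [-22.2  -0.1   6.5] F [-0.4  -0.66  1.2 ] yaw_y -11.59 z [ 0.001 -0.    -1.   ]
yel [[3.3, -39.5], [4.3, -19.8], [23.2, 5.9], [44.4, 53.5], [69.3, 55.3]] z [128.0, 128.7, 130.4, 171.9, 194.0]
dish 13633 [[-77.4, -30.1], [-66.6, -23.4], [-48.8, 9.2], [19.6, 44.7], [19.9, 46.9]]
fingers [[-55.4, -112.8, -23.5], [-29.0, -111.9, -10.4], [25.8, 0.4, 5.9], [62.1, 98.4, 26.3], [64.4, 110.3, 51.2]] [0.0599 0.0599 0.0599 0.0599 0.0599 0.06   0.06   0.06   0.06   0.06  ]
```

The flap is touched. Pressing it down.

Emit:
drive_tool --increments '[{"claw":0.0854,"dx":0,"dy":0,"dz":0.006,"wx":0,"wy":0,"wz":0},{"claw":0.0854,"dx":0,"dy":0,"dz":0.006,"wx":0,"wy":0,"wz":0},{"claw":0.0854,"dx":0,"dy":0,"dz":0.006,"wx":0,"wy":0,"wz":0},{"claw":0.0854,"dx":0,"dy":0,"dz":0.006,"wx":0,"wy":0,"wz":0},{"claw":0.0854,"dx":0,"dy":0,"dz":0.006,"wx":0,"wy":0,"wz":0},{"claw":0.0854,"dx":0,"dy":0,"dz":0.002,"wx":0,"wy":0,"wz":0},{"claw":0.0854,"dx":0,"dy":0,"dz":0,"wx":0,"wy":0,"wz":0},{"claw":0.0854,"dx":0,"dy":0,"dz":0,"wx":0,"wy":0,"wz":0}]'

```text
t: 5.75
eef_pos: [0.5241, -0.1289, 0.1093]
tool_rot: [-0.0, 0.775, 0.632, -0.0]
contact_force: [-0.1, 0.7, 1.3]
gripper_width: 0.999
grasp_force: 0.9
```

```bash
python3 m.py w4
```

```text
t 5.75 box mm [-22.9   0.  -25.7] F [-0.09  0.68  1.33] yaw_y -11.57 z [-0.001  0.    -1.   ]
yel [[5.8, -56.1], [11.1, -38.5], [38.1, 5.9], [44.9, 12.6], [63.0, 57.1]] z [92.2, 93.1, 102.7, 140.9, 157.9]
dish 23377 [[-94.5, -8.8], [-90.4, -6.2], [-53.7, 12.2], [-8.9, 45.3], [18.2, 47.1]]
fingers [[-49.5, -112.0, -29.9], [-24.0, -110.9, -29.6], [32.3, 5.8, -25.5], [62.6, 90.4, 23.7], [64.6, 98.4, 49.7]] [0.0599 0.0599 0.0599 0.0599 0.0599 0.06   0.06   0.06   0.06   0.06  ]
```

View pics/w4.png

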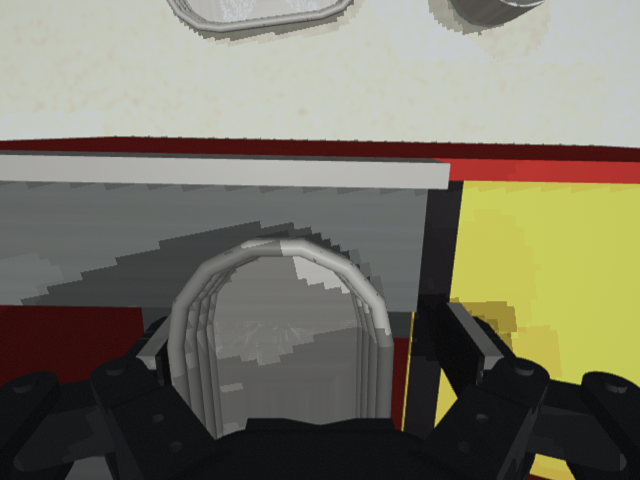

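The flap is held at about 0.35 rad with the dish still on the ledge. Next I'll push slowly along box +x.

Emit:
drive_tool --increments '[{"claw":0.0854,"dx":0,"dy":0.004,"dz":0,"wx":0,"wy":0,"wz":0},{"claw":0.0854,"dx":0,"dy":0.004,"dz":0,"wx":0,"wy":0,"wz":0},{"claw":0.0854,"dx":0,"dy":0.004,"dz":0,"wx":0,"wy":0,"wz":0},{"claw":0.0854,"dx":0,"dy":0.004,"dz":0,"wx":0,"wy":0,"wz":0},{"claw":0.0854,"dx":0,"dy":0.004,"dz":0,"wx":0,"wy":0,"wz":0},{"claw":0.0854,"dx":0,"dy":0.004,"dz":-0.001,"wx":0,"wy":0,"wz":0},{"claw":0.0854,"dx":0,"dy":0.004,"dz":-0.001,"wx":0,"wy":0,"wz":0},{"claw":0.0854,"dx":0,"dy":0.004,"dz":-0.001,"wx":0,"wy":0,"wz":0},{"claw":0.0854,"dx":0,"dy":0.004,"dz":-0.001,"wx":0,"wy":0,"wz":0},{"claw":0.0854,"dx":0,"dy":0,"dz":0,"wx":0,"wy":0,"wz":0}]'

```text
t: 7.05
eef_pos: [0.5604, -0.1363, 0.1136]
tool_rot: [0.0, 0.775, 0.632, 0.0]
contact_force: [-0.5, 0.1, 2.8]
gripper_width: 1.001
grasp_force: 1.4
```

```bash
python3 m.py w5
```

```text
t 7.05 box mm [ 14.2  -0.  -21.4] F [-0.49  0.14  2.77] yaw_y -11.58 z [ 0.001 -0.    -1.   ]
yel [[28.5, -45.2], [32.1, -16.7], [47.1, 2.1], [80.3, 13.3], [95.8, 53.6]] z [85.7, 87.9, 95.3, 111.9, 150.4]
dish 14759 [[-57.0, -8.0], [-50.7, -3.6], [-21.2, 14.2], [18.6, 45.8], [19.8, 47.1]]
fingers [[-46.8, -148.8, -28.6], [-28.1, -75.9, -25.8], [29.4, 16.7, -10.7], [62.1, 87.2, 28.2], [63.9, 94.4, 51.7]] [0.0599 0.0599 0.0599 0.0599 0.06   0.06   0.06   0.06   0.06   0.06  ]
```

View pics/w5.png

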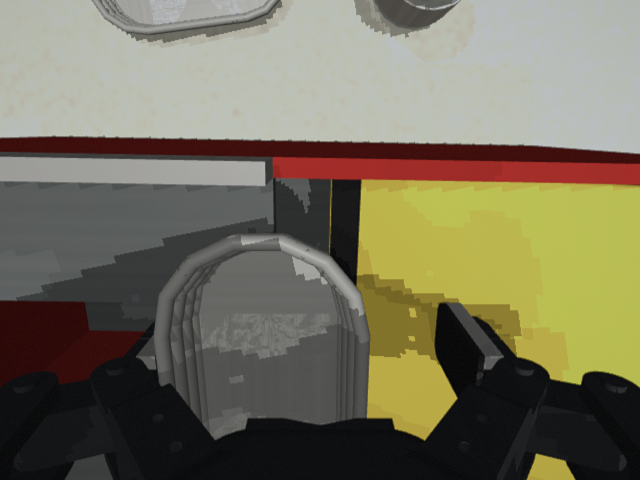

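The dish is moving with the rear finger and its centre is near the end of the ledge. The flap is at about 0.5 rad. I'll keep pushing.

Emit:
drive_tool --increments '[{"claw":0.0854,"dx":0,"dy":0.004,"dz":0,"wx":0,"wy":0,"wz":0},{"claw":0.0854,"dx":0,"dy":0.004,"dz":0,"wx":0,"wy":0,"wz":0},{"claw":0.0854,"dx":0,"dy":0.004,"dz":0,"wx":0,"wy":0,"wz":0},{"claw":0.0854,"dx":0,"dy":0.004,"dz":0,"wx":0,"wy":0,"wz":0},{"claw":0.0854,"dx":0,"dy":0.003,"dz":0,"wx":0,"wy":0,"wz":0},{"claw":0.0854,"dx":0,"dy":0,"dz":0,"wx":0,"wy":0,"wz":0},{"claw":0.0854,"dx":0,"dy":0,"dz":0,"wx":0,"wy":0,"wz":0},{"claw":0.0854,"dx":0,"dy":0,"dz":0,"wx":0,"wy":0,"wz":0}]'

```text
t: 8.1
eef_pos: [0.5785, -0.14, 0.1135]
tool_rot: [0.0, 0.775, 0.632, 0.0]
contact_force: [-2.1, 0.9, 2.8]
gripper_width: 0.998
grasp_force: 2.0
```

```bash
python3 m.py w6
```

```text
t 8.1 box mm [ 32.6  -0.  -21.5] F [-2.12  0.91  2.8 ] yaw_y -11.58 z [ 0.001 -0.    -1.   ]
yel [[35.9, -41.0], [37.5, -27.3], [59.7, -1.8], [98.6, 12.5], [105.0, 50.4]] z [72.3, 73.5, 88.4, 114.9, 146.6]
dish 5775 [[-40.8, -10.7], [-36.5, -6.3], [-22.7, 9.6], [-10.3, 13.1], [-7.3, 13.7]]
fingers [[-58.5, -82.8, -26.0], [-51.1, -72.8, -23.0], [29.3, 22.9, -4.6], [62.0, 83.7, 42.8], [63.6, 89.8, 49.2]] [0.0598 0.0598 0.0598 0.0598 0.0599 0.0599 0.0599 0.0599 0.06   0.06  ]
```

View pics/w6.png

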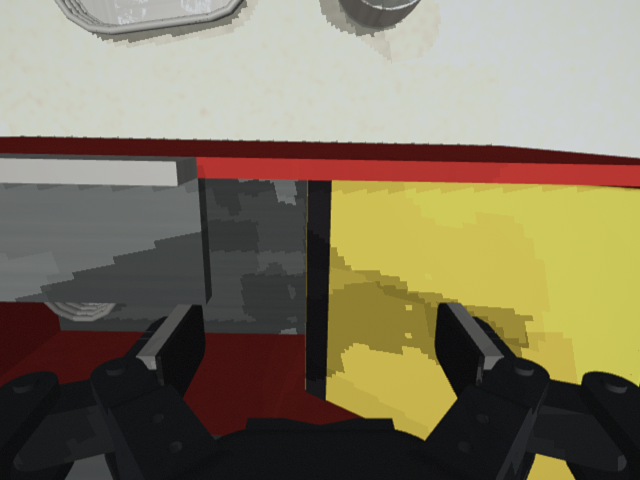

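The dish has dropped and shows inside the box through the slot, at about (85,312). The flap is still held open, so I'll withdraw straight up.

Emit:
drive_tool --increments '[{"claw":0.0854,"dx":0,"dy":0,"dz":-0.01,"wx":0,"wy":0,"wz":0},{"claw":0.0854,"dx":0,"dy":0,"dz":-0.01,"wx":0,"wy":0,"wz":0},{"claw":0.0854,"dx":0,"dy":0,"dz":-0.01,"wx":0,"wy":0,"wz":0},{"claw":0.0854,"dx":0,"dy":0,"dz":-0.02,"wx":0,"wy":0,"wz":0},{"claw":0.0854,"dx":0,"dy":0,"dz":-0.03,"wx":0,"wy":0,"wz":0},{"claw":0.0854,"dx":0,"dy":0,"dz":-0.04,"wx":0,"wy":0,"wz":0},{"claw":0.0854,"dx":0,"dy":0,"dz":-0.04,"wx":0,"wy":0,"wz":0},{"claw":0.0854,"dx":0,"dy":0,"dz":-0.04,"wx":0,"wy":0,"wz":0},{"claw":0.0854,"dx":0,"dy":0,"dz":0,"wx":0,"wy":0,"wz":0},{"claw":0.0854,"dx":0,"dy":0,"dz":0,"wx":0,"wy":0,"wz":0}]'

```text
t: 9.4
eef_pos: [0.5782, -0.1401, 0.3135]
tool_rot: [0.0, 0.775, 0.632, 0.0]
contact_force: [0.6, -0.4, -0.9]
gripper_width: 0.996
grasp_force: 0.0
```

```bash
python3 m.py w7
```

```text
t 9.4 box mm [ 32.3  -0.2 178.5] F [ 0.58 -0.43 -0.89] yaw_y -11.58 z [ 0. -0. -1.]
yel [[4.4, -59.3], [17.4, -44.4], [39.8, -10.2], [74.2, 9.0], [123.5, 54.4]] z [129.4, 133.5, 134.7, 135.9, 136.4]
dish 0 None
fingers [[-10.5, -56.2, -29.1], [-8.0, -53.2, -26.7], [6.8, 41.5, -12.1], [11.2, 52.0, 6.6], [11.7, 54.8, 9.7]] [0.0114 0.0114 0.0115 0.0116 0.0116 0.0117 0.0117 0.0117 0.0117 0.0119]
```

View pics/w7.png

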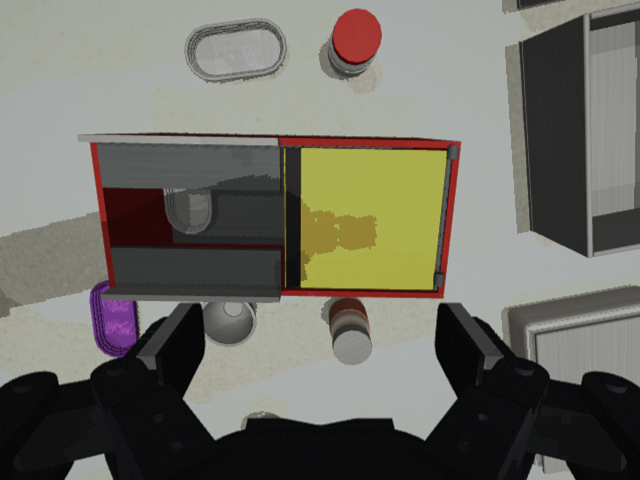

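The flap is shut and level (z 0.135). The dish rests on the box floor, seen through the slot at (188,210). The bystanders beside the box are where they were, and the fingers are clear.

```bash
python3 -c "
from station import *
print(hand_in())"
```

```text
the job is handed in; nothing more can be done
None
```

The dish is inside the return box, the flap has shut by itself, the fingers are clear, and the job was handed in at about 9.5 s; the hand-in returned no verdict.

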